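File the parts cases and close the rack

TASK

File the two grey parts cases from the bench in the wooden rack, standing upright and crosswise behind the one already there, so that they step down in height from the end wall to the sliding stop, then slide the stop up so that all three stand snug against the wall with no gaps. Draw the stop back first if you need room. Keep the cases upright throughout, as they hold loose parts, and do not disturb the other things on the bench.

Things in the scene. Friction and masses are not known exactly. Their poses are not given: they have to be found in the camera images.
- rack: Low open-topped light-wood rack, fixed to the bench; it does not move when pushed. Origin on the bench under its middle; x across, y along it towards the fixed end wall, z up. Its floor is 10 mm above the bench; floor spans y = -166 to +154 mm. The end wall stands at y = +140 (inner face) to +154 mm, 72 mm high above the bench. Two side rails with inner faces at x = -59 and +59 mm, 14 mm thick, tops 28 mm above the bench, leave a 118 mm wide channel.
- stop (a joint): The sliding end stop of the rack, in m: 0 = drawn fully back, grows as it slides towards the end wall (rack +y), up to 0.180. Its pushing face is at rack y = -0.065 + value, so the clear room between stop and wall is 0.205 - value (m). It slides with about 2 N of friction and stays where it is left. It is a 100 mm wide, 14 mm thick upright board with its top 67 mm above the bench, on a sled that runs 66 mm back behind it with the knob on top.
- stop_knob (a point): Centre of the grip part of the stop's upright round brass knob, 26 mm in diameter, 55 mm above the bench; the knob's top is 73 mm above the bench and the 26 mm thick part reaches down to 45 mm. It stands 52 mm behind the stop's pushing face (towards rack -y), 25 mm clear of the board, and moves with the stop. Axes parallel to the rack's.
- case_large_center (a point): A flat watch-parts case, plain grey plastic, standing on edge: 110 mm long (its x), 32 mm thick (its y), 90 mm high (its z, up), roughly 250 g; its two broad faces are flat with rows of round metal-coloured discs. This point is its centre, 45 mm above its underside. It already stands in the rack, crosswise, loose, near the end wall.
- case_medium_center (a point): A flat watch-parts case, plain grey plastic, standing on edge: 100 mm long (its x), 27 mm thick (its y), 76 mm high (its z, up), roughly 200 g; its two broad faces are flat with rows of round metal-coloured discs. This point is its centre, 38 mm above its underside. It starts standing loose on the bench to the right of the rack (-y).
- case_small_center (a point): A flat watch-parts case, plain grey plastic, standing on edge: 92 mm long (its x), 22 mm thick (its y), 62 mm high (its z, up), roughly 150 g; its two broad faces are flat with rows of round metal-coloured discs. This point is its centre, 31 mm above its underside. It starts standing loose on the bench to the right of the rack (-y).
- oil_bottle: Bystander: small amber glass bottle, 38 mm diameter, 75 mm high, standing loose on the bench; origin at the centre of its underside.
- clock: Bystander: small brass desk clock on a 40 x 70 mm wooden foot, 82 mm high, loose on the bench; origin at the centre of its underside.
- watch: Bystander: wristwatch laid out flat, about 150 mm long (its x) and 42 mm wide, 11 mm high, loose on the bench; origin at the centre of its underside.
Things that resemble listed ones, but are neither listed nor needed, are in the scene too. What is shaped like the part that bears case_small_center but yellow is not meant.

How it is judged:
By the outcome, as a careful person would: the job done as asked, in the order asked, and still so for the second after the job is handed in, with the robot touching nothing.
It also fails if it takes over 70 s, if anything falls off the work surface, if the arm or the gripper's body presses on something with over 40 N, if the wrist force passes 120 N, or if a joint passes its speed limit or range.

ROBOT

A 6-joint arm with a two-finger parallel gripper is mounted at the origin on the work surface. World frame = base frame: x ahead of the robot, y to its left, z up, the work surface at z = 0. Lengths are in m, angles in rad, forces in N, time in s.
With the tool pointing down it reaches from about 0.35 to 0.85 m from the base axis. Payload 8.1 kg.
Tool frame: the origin (TCP) lies on the centre line of the jaws, within the pads' length; the fingertips stand 17 mm ahead of it and the grasp point (between the pads) lies 2 mm behind it; z points along the fingers, y is the direction in which the jaws open and shut (so a half turn about z gives the same grasp; the last joint's range is limited). The gripper opens to 93 mm and grips with 3 to 60 N. Pads are 15 mm wide; open, the fingers measure 128 mm over their backs; the gripper's body (75 mm by 188 mm) begins 65 mm behind the grasp point.
Start: joints at [1.234, 0.13, 1.488, -0, 1.523, -0.085], TCP at [0.149, 0.581, 0.236] pointing down, gripper open.
Joint ranges: [-2.96, 2.96], [-0.89, 2.26], [0.02, 2.5], [-1.34, 4.48], [0, 2.73], [-2.66, 2.66]. Speed limits (rad/s): [2.39, 2.39, 2.79, 3.14, 3.14, 3.14].

INTERFACE

Orientations are given as a rotation vector (axis times angle).
In Python, from station import robot, effector, planner, optics, workorder gives the robot as it stands. The module is installed in compiled form; this text tells all that it offers. Calls block until the motion is done:
- robot.move_ptp(position, orientation): joint-space move of the TCP to a pose.
- robot.line_to(position, speed=0.15, orientation=None, contact_N=None): straight line of the TCP; orientation=None keeps the orientation; speed is the mean speed in m/s. With contact_N (N) it stops when the force on the tool has changed by that much, and returns True; else False.
- robot.goto_joints(angles): joint-space move.
- effector.command_gripper(opening): opening from 0.0 (shut) to 1.0 (fully open); the grip force is fixed at half the most; returns when the fingers have stopped.
- robot.dwell(seconds).
- planner.solve_ik(position, orientation): joint angles nearest the present ones, or None.
- robot.get_obs(): the state.
- optics.camera(name): name is "scene" or "side" or "wrist"; returns (picture, depth): 420x560x3 uint8, red, green, blue; 420x560 float32, m along the optical axis (not along the pixel's ray), 0 where there is no reading.
- optics.calibration(name): a dict with "fx", "fy", "cx", "cy" (pixels), "cam_to_world" (4x4, takes a point from camera to world coordinates). Camera axes: x right, y down, z forward; pixel columns grow to the right and rows downward; lengths in m; the calibration is good to about 2 mm. A picture is of the moment at which its call begins: read the wrist's pose just before it. calibration takes no time and is no camera call; for the wrist camera it gives the pose at the moment of the call.
A pose or a line that the arm cannot do raises robot.IKError and nothing moves.
- workorder.finish_job(): hands the job in, once; it reports no verdict.
Trained networks look in the newest picture that a camera, given by its name, has taken for a name from the list of things; names that differ only in an ending like _2 or _b are one class to them, and where a whole thing is asked for, a point or a joint stands for the part that bears it (a point fixed in the world has none). Each returns a list of dicts, best first, with "score" (0 to 1); they miss things now and then, are a little off and sometimes report something else, mostly with a low value. They report only what shows in the picture. A call takes as long as a camera call. They do not tell look-alikes from the thing itself.
- optics.spot_in(camera, name): "uv" ([column, row] in pixels, amid what is visible of it).
- optics.outline_of(camera, name): "region" (420x560 bool, what is visible of it) and "uv" ([column, row] in pixels, amid what is visible of it).
- optics.tip_of(camera, name): "uv" ([column, row] in pixels: a listed point, or the origin of a listed thing).
The state is a dict: "clock": time; "q": joint angles; "qvel": joint speeds; "joint_efforts": joint torques, N m; "position": TCP position; "orientation": TCP orientation; "contact_force": force on the tool from outside, world axes, zero at the start; "ft_torque": the same for the moment, N m; "opening": opening from 0.0 (shut) to 1.0 (fully open).
Only numpy, scipy, OpenCV 4.12 (cv2) and the standard library are available. Lean on these libraries where they do the work, as an engineer would, in place of code of your own. Each camera call takes 0.05 s, during which the arm holds its last target. There are 200 camera calls.

## Working session

There is one attempt and no reset: what is moved stays moved. The work goes in short steps, each a Python script; the robot and the scene stay as the last script left them, time stands still between calls to the robot, and variables do not carry over. Pictures are saved under pics/ and viewed, about 8 in all and at most 12, crops included, and the job is handed in when it is done.

```bash
mkdir -p pics; cat > h.py <<'E'
from station import robot, effector, planner, optics, workorder
import numpy as np, cv2
def snap(c,fn=None):
    cal=optics.calibration(c); p,d=optics.camera(c)
    if fn: cv2.imwrite('pics/'+fn,p[:,:,::-1])
    return p,d,cal
def pts(d,cal,mask=None):
    v,u=np.nonzero((d>0)&(mask if mask is not None else True))
    z=d[v,u]; P=np.c_[(u-cal['cx'])/cal['fx']*z,(v-cal['cy'])/cal['fy']*z,z,np.ones(len(z))]
    return (P@np.array(cal['cam_to_world']).T)[:,:3],u,v
E
python3 - <<'E'
from h import *
for c in ['scene','side']:
    p,d,cal=snap(c,c+'0.png')
    print(c,np.round(cal['cam_to_world'],3).tolist())
    for n in ['rack','stop','stop_knob','case_large_center','case_medium_center','case_small_center','oil_bottle','clock','watch']:
        for r in optics.outline_of(c,n)[:4]:
            P,u,v=pts(d,cal,r['region'])
            print(n,round(r['score'],2),np.round(r['uv']),len(P),np.round(np.percentile(P,[2,50,98],axis=0),3).tolist() if len(P) else '')
print(robot.get_obs())
E
```

```text
scene [[0.793, 0.49, -0.363, 0.996], [0.61, -0.646, 0.46, -0.547], [-0.009, -0.585, -0.811, 1.033], [0.0, 0.0, 0.0, 1.0]]
rack 0.62 [284. 207.] 6078 [[0.478, -0.051, 0.003], [0.557, 0.072, 0.02], [0.625, 0.252, 0.072]]
stop 0.97 [291. 200.] 1583 [[0.501, 0.055, 0.014], [0.556, 0.099, 0.027], [0.599, 0.134, 0.075]]
stop_knob 0.96 [294. 195.] 1565 [[0.501, 0.055, 0.015], [0.556, 0.098, 0.027], [0.599, 0.132, 0.075]]
case_large_center 0.97 [322. 159.] 1382 [[0.504, 0.21, 0.016], [0.562, 0.215, 0.077], [0.611, 0.243, 0.105]]
case_medium_center 0.64 [219. 274.] 1001 [[0.506, -0.192, 0.013], [0.559, -0.187, 0.072], [0.6, -0.166, 0.08]]
case_medium_center 0.49 [153. 303.] 762 [[0.437, -0.324, 0.004], [0.49, -0.317, 0.061], [0.527, -0.302, 0.067]]
case_small_center 0.97 [161. 253.] 962 [[0.382, -0.256, 0.001], [0.415, -0.219, 0.048], [0.442, -0.178, 0.066]]
case_small_center 0.8 [148. 358.] 1122 [[0.544, -0.452, 0.002], [0.568, -0.409, 0.057], [0.577, -0.364, 0.066]]
case_small_center 0.78 [148. 302.] 775 [[0.436, -0.324, 0.004], [0.489, -0.317, 0.061], [0.527, -0.302, 0.067]]
case_small_cen
[... 1950 characters left out ...]
.407, 0.005], [0.541, 0.436, 0.011]]
{'clock': 1.0, 'q': array([ 1.23360029e+00,  1.30364072e-01,  1.48821984e+00,  5.69478430e-06,
        1.52300224e+00, -8.53880355e-02]), 'qvel': array([-0.00031883,  0.00066825, -0.00030649,  0.00109682,  0.00113348,
       -0.00021826]), 'joint_efforts': array([ 6.68503708e-05, -5.59782922e+01, -4.92059970e+01,  7.68352649e-02,
        2.28662527e-02,  2.18958360e-05]), 'position': array([0.14946193, 0.58108399, 0.23564579]), 'orientation': array([-3.94494812e-01, -3.11672133e+00, -1.18499847e-05]), 'contact_force': array([-0.41665443, -0.26100764, -0.37237364]), 'ft_torque': array([-0.01592541,  0.00977059, -0.01747769]), 'opening': 1.0015518414193196}
```

```bash
cd pics; python3 -c "
import cv2,numpy as np
a=cv2.imread('scene0.png');b=cv2.imread('side0.png')
cv2.imwrite('both.png',cv2.resize(np.vstack([a,b]),None,fx=.714,fy=.714))"
```

```text
(no output)
```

View pics/scene0.png

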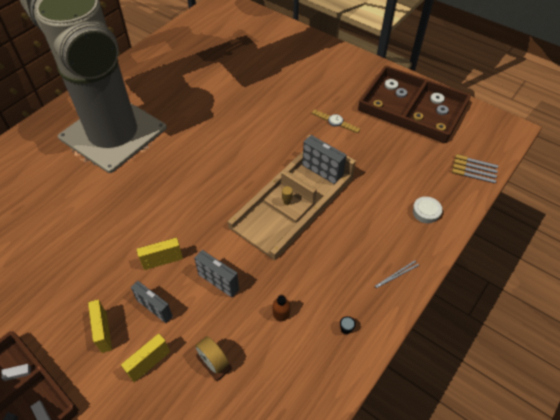

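View pics/side0.png

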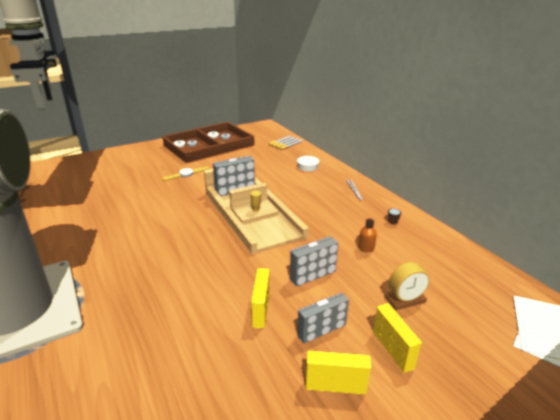

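Two grey cases stand on the bench: medium at scene (219,274) and small at (150,301). The small one's look-alikes are the yellow cases at (160,253), (100,325) and (146,357), which I exclude by colour. The stop is at (290,198) and the large case at (322,159). Next I'll take close wrist looks at the rack and at the cases.

```bash
cat >> h.py <<'E'
from scipy.spatial.transform import Rotation as Ro
def down(yaw):
    """tool down, jaw (tool y) direction at world angle yaw"""
    y=np.array([np.cos(yaw),np.sin(yaw),0]); z=np.array([0,0,-1.]); x=np.cross(y,z)
    return Ro.from_matrix(np.c_[x,y,z]).as_rotvec()
def best(pos,yaw):
    """of the two equivalent grasps, the one with the last joint nearer"""
    q=robot.get_obs()['q']; c=[]
    for k in (0,np.pi):
        s=planner.solve_ik(pos,down(yaw+k))
        if s is not None: c.append((np.abs(np.array(s)-q).max(),yaw+k))
    return down(min(c)[1])
def toprect(P,lo,hi,roi):
    """centre, sides, long-axis yaw of points in height band and roi (x0,x1,y0,y1)"""
    m=(P[:,2]>lo)&(P[:,2]<hi)&(P[:,0]>roi[0])&(P[:,0]<roi[1])&(P[:,1]>roi[2])&(P[:,1]<roi[3])
    Q=P[m]; (c,s,_)=r=cv2.minAreaRect((Q[:,:2]*1000).astype(np.float32))
    b=cv2.boxPoints(r); e=[b[1]-b[0],b[2]-b[1]]; e=max(e,key=np.linalg.norm)
    return np.round(c,1),np.round(sorted(s),1),round(float(np.arctan(e[1]/e[0])),3),len(Q),np.round(np.median(Q[:,2])*1000,1)
E
python3 - <<'E'
from h import *
robot.move_ptp([0.53,0.06,0.36],best([0.53,0.06,0.36],0))
p,d,cal=snap('wrist','w1.png'); print(np.round(cal['cam_to_world'],3).tolist())
P,u,v=pts(d,cal); np.savez('w1',P=P)
print('bench z',np.median(P[(P[:,2]<.01)&(P[:,2]>-.01)][:,2]))
print('large',toprect(P,.09,.115,(.45,.67,.15,.3)))
print('board',toprect(P,.060,.07,(.45,.67,.08,.19)))
print('rails',toprect(P,.022,.032,(.45,.67,-.1,.3)))
robot.move_ptp([0.50,-0.22,0.36],best([0.50,-0.22,0.36],np.pi/2))
p,d,cal=snap('wrist','w2.png'); P,u,v=pts(d,cal); np.savez('w2',P=P)
print('bench z',np.median(P[(P[:,2]<.01)&(P[:,2]>-.01)][:,2]))
print('med',toprect(P,.070,.09,(.47,.64,-.24,-.13)))
print('small',toprect(P,.055,.070,(.42,.54,-.35,-.28)))
o=robot.get_obs();print(o['clock'],o['q'])
E
python3 -c "
import cv2,numpy as np
cv2.imwrite('pics/w12.png',np.hstack([cv2.resize(cv2.imread('pics/w%d.png'%i),(400,300)) for i in (1,2)]))"
```

```text
[[1.0, 0.002, 0.0, 0.53], [0.002, -0.972, -0.236, 0.126], [-0.0, 0.236, -0.972, 0.51], [0.0, 0.0, 0.0, 1.0]]
bench z 0.0008429630159685342
large (array([554.4, 226.8]), array([ 30.8, 110. ]), -0.007, 3626, np.float64(100.8))
board (array([547.9, 111.2]), array([47.8, 99.6]), -0.037, 1060, np.float64(67.8))
rails (array([547.8, 100.1]), array([146.3, 306.5]), 1.534, 8924, np.float64(27.9))
bench z 0.0008614101957928888
med (array([ 548.8, -178.1]), array([27.4, 99.7]), 0.023, 2087, np.float64(76.8))
small (array([ 480.4, -312.3]), array([22.6, 92. ]), -0.0, 1384, np.float64(62.7))
4.5333 [-5.06412746e-01 -3.25516499e-02  1.43231427e+00  4.11595359e-04
  1.74182467e+00  1.06112376e+00]
```

View pics/w12.png

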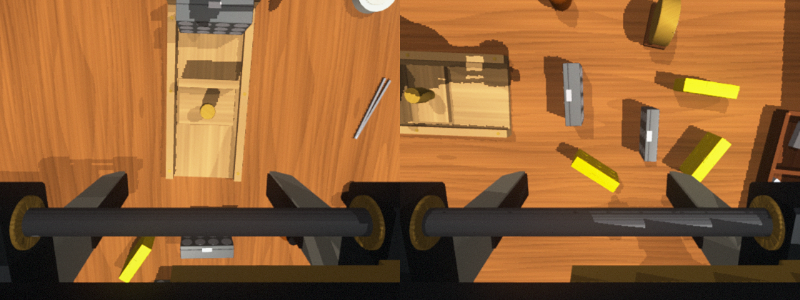

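The close wrist look confirms the choice: grey cases at (573,93) and (650,135) in the right half, with the yellow ones clearly separate. The rack yaw is about -0.037 rad and its origin about (548.3, 113.1) mm. I'll draw the stop back and then fetch the medium case.

```bash
cat >> h.py <<'E'
RY=-0.037; O=np.array([.5483,.1131])
def rk(x,y,z): return [O[0]+np.cos(RY)*x-np.sin(RY)*y, O[1]+np.sin(RY)*x+np.cos(RY)*y, z]
def st(t):
    o=robot.get_obs(); print(t,round(o['clock'],1),np.round(o['position'],4),'F',np.round(o['contact_force'],1),'op',round(o['opening'],3))
def fetch(c,yaw,z,ydst,hi=.17):
    """grasp case at bench c, TCP height z, put down at rack y=ydst"""
    r=best([*c,hi],yaw+np.pi/2)
    robot.move_ptp([*c,hi],r); effector.command_gripper(.6)
    robot.line_to([*c,z],.2); effector.command_gripper(0); st('grip')
    robot.line_to([*c,hi],.25); st('lift')
    R=Ro.from_rotvec([0,0,RY-yaw])*Ro.from_rotvec(r)
    robot.line_to(rk(0,ydst,hi),.3,R.as_rotvec()); robot.line_to(rk(0,ydst,z+.025),.25)
    st('down'); print('contact',robot.line_to(rk(0,ydst,z+.007),.03,contact_N=4)); st('placed')
E
python3 - <<'E'
from h import *
P=np.load('w1.npz')['P']; k=P[(P[:,2]>.071)&(P[:,2]<.078)&(abs(P[:,0]-.55)<.04)&(P[:,1]>.04)&(P[:,1]<.11)]
kc=(k[:,:2].min(0)+k[:,:2].max(0))/2; print('knob top',kc,np.ptp(k[:,:2],axis=0),len(k),'exp',rk(0,-.030,0))
d=np.array(rk(0,1,0)[:2])-O
if np.linalg.norm(kc-rk(0,-.03,0)[:2])<.008:
    r=best([*kc,.16],RY)
    robot.move_ptp([*kc,.16],r); effector.command_gripper(.6)
    robot.line_to([*kc,.056],.2); effector.command_gripper(0); st('knob')
    y=(kc-O)@d; print('knob rack y',y)
    print(robot.line_to(rk(0,-.113,.056),.12,contact_N=15)); st('drawn')
    effector.command_gripper(.6); robot.line_to(rk(0,-.113,.16),.25)
    fetch((.5488,-.1781),.023,.048,.055)
E
```

```text
knob top [0.54757479 0.08320419] [0.02490339 0.02476048] 367 exp [np.float64(0.5471902532476646), np.float64(0.08312053265740565), 0]
knob 8.0 [0.5471 0.0833 0.0565] F [-3.8 -0.   6.9] op 0.273
knob rack y -0.02990217926554558
False
drawn 8.8 [ 0.544  -0.0006  0.0566] F [-4.1 -2.2  5.9] op 0.274
grip 12.7 [ 0.5491 -0.1783  0.0485] F [-0.7  0.8  3.2] op 0.287
lift 13.4 [ 0.548  -0.1778  0.1683] F [-0.2  0.8 -2.8] op 0.29
down 15.2 [0.5506 0.1673 0.0735] F [ 1.5  0.9 -0.7] op 0.285
contact True
placed 15.7 [0.5507 0.1682 0.0583] F [-0.3  0.4  2.9] op 0.29
```

```bash
python3 - <<'E'
from h import *
effector.command_gripper(.4); st('rel'); p=robot.get_obs()['position']
robot.line_to([p[0],p[1],.17],.2); st('up')
fetch((.4804,-.3123),0.,.040,.003)
effector.command_gripper(.35); p=robot.get_obs()['position']
robot.line_to([p[0],p[1],.17],.2)
q=rk(0,-.05,.33); robot.move_ptp(q,best(q,RY))
p,d,cal=snap('wrist','w3.png'); P,u,v=pts(d,cal)
print('large',toprect(P,.09,.115,(.45,.67,.15,.3)))
print('med',toprect(P,.080,.089,(.45,.67,.12,.21)))
print('small',toprect(P,.069,.077,(.45,.67,.08,.15)))
snap('scene','s3.png'); st('look')
E
python3 -c "
import cv2,numpy as np
cv2.imwrite('pics/ws3.png',np.hstack([cv2.resize(cv2.imread('pics/'+i),(400,300)) for i in ('w3.png','s3.png')]))"
```

```text
rel 16.2 [0.5496 0.1679 0.0571] F [-0.  -0.2 -0.1] op 0.4
up 16.9 [0.549  0.1677 0.1688] F [-1.1 -1.   0.5] op 0.404
grip 20.6 [ 0.4806 -0.3125  0.0404] F [-1.2 -0.3  3.8] op 0.23
lift 21.3 [ 0.4798 -0.3117  0.1683] F [ 0.1  0.6 -3.2] op 0.239
down 23.5 [0.5487 0.1155 0.0657] F [ 1.   0.9 -0.9] op 0.237
contact True
placed 24.0 [0.5488 0.1162 0.0501] F [ 0.3 -0.2  4.4] op 0.237
large (array([554. , 223.6]), array([ 23.1, 109.8]), -0.041, 3363, np.float64(100.8))
med (array([550.2, 168.7]), array([ 27. , 100.2]), -0.037, 2832, np.float64(86.8))
small (array([547.6, 117. ]), array([21.2, 92. ]), -0.038, 1774, np.float64(72.9))
look 26.8 [0.5462 0.0632 0.329 ] F [-0.1 -0.1  0.4] op 0.355
```

View pics/ws3.png

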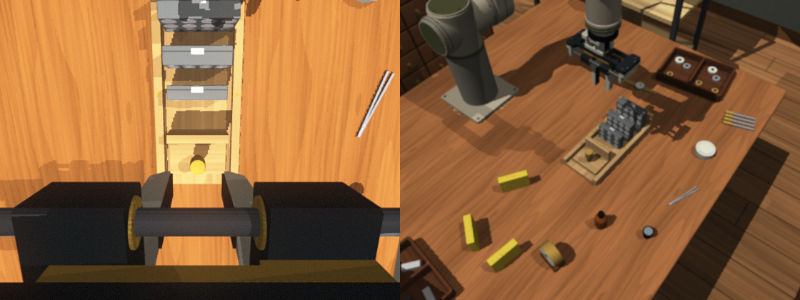

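The left half (wrist) shows large at (200,15), medium at (197,55) and small at (197,92), all upright and square. The stop is behind them with its knob at (198,165). Next I push the stop up.

```bash
python3 - <<'E'
from h import *
k=-.1137; r=best(rk(0,k,.16),RY)
robot.move_ptp(rk(0,k,.16),r); effector.command_gripper(.6)
robot.line_to(rk(0,k,.056),.2); effector.command_gripper(0); st('knob')
print(robot.line_to(rk(0,-.02,.056),.06,contact_N=15)); st('mid')
print(robot.line_to(rk(0,.014,.056),.02,contact_N=14)); st('end')
p=robot.get_obs()['position']; print('knob rack y',(p[:2]-O)@[-np.sin(RY),np.cos(RY)],'expected .007')
effector.command_gripper(.6); robot.line_to([p[0],p[1],.16],.2)
q=rk(0,.06,.33); robot.move_ptp(q,best(q,RY))
p,d,cal=snap('wrist','w4.png'); P,u,v=pts(d,cal); np.savez('w4',P=P)
X=P-[*O,0]; X=np.c_[np.cos(RY)*X[:,0]+np.sin(RY)*X[:,1],-np.sin(RY)*X[:,0]+np.cos(RY)*X[:,1],P[:,2]]
for n,a,b in (('wall',.068,.0735),('large',.095,.11),('med',.082,.09),('small',.0715,.0755),('board',.063,.0685)):
    lo={'wall':.137,'large':.09,'med':.06,'small':.05,'board':.03}[n]
    m=(X[:,2]>a)&(X[:,2]<b)&(abs(X[:,0])<.04)&(X[:,1]>lo)&(X[:,1]<.17)
    if n in('small','board'): m&=X[:,1]<.09
    print(n,np.round(np.percentile(X[m,1],[1,99]),4),m.sum(),np.median(X[m,2]))
st('look'); snap('side','d4.png')
E
python3 -c "
import cv2,numpy as np
cv2.imwrite('pics/wd4.png',np.hstack([cv2.resize(cv2.imread('pics/'+i),(400,300)) for i in ('w4.png','d4.png')]))"
```

```text
knob 29.4 [ 5.44e-01 -5.00e-04  5.66e-02] F [-3.5 -0.5  5.5] op 0.272
False
mid 31.1 [0.5475 0.0926 0.0566] F [-4.4 -3.   5.6] op 0.278
True
end 32.4 [0.5485 0.12   0.0566] F [-0.7 -1.   5.2] op 0.268
knob rack y 0.006889399752912164 expected .007
wall [0.1412 0.1534] 794 0.07254048671101751
large [0.1082 0.1392] 2648 0.10090777071133009
med [0.0816 0.1066] 1912 0.08686187669410347
small [0.059  0.0792] 1303 0.07298119681317689
board [0.0456 0.0573] 619 0.06756531175201169
look 34.6 [0.5496 0.1724 0.3263] F [-0.4  0.  -0.7] op 0.599
```

View pics/wd4.png

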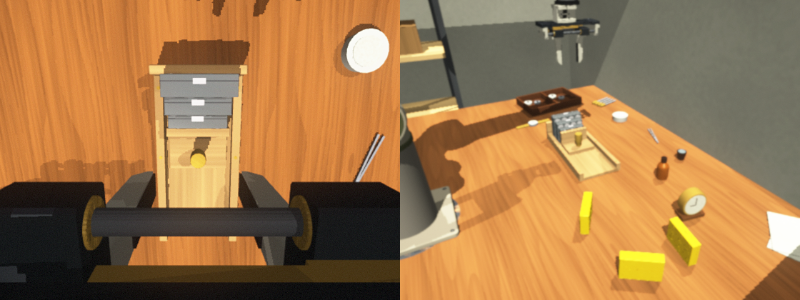

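The stop halted at knob y = 6.9 mm, where 7.0 mm is expected for zero gaps. The top faces meet wall to large to medium to small to board within 1–2 mm, which is the percentile trimming. The bystanders are where they were, so I hand in the job.

```bash
python3 -c "
from h import *
workorder.finish_job(); st('done')"
```

```text
the job is handed in; nothing more can be done
the job is handed in; nothing more can be done
```

The job is handed in, at about 35 s on the robot's clock. All three cases stand upright in the rack, stepping down large, medium, small from the end wall to the stop, with the stop pushed up against them.

I drew the stop back, placed the medium and then the small grey case behind the large one, and slid the stop up by its knob until it met resistance.

**Snug fit:** The stop halted with its knob at rack y = 6.9 mm; 7.0 mm would mean no gaps at all. In the wrist depth picture the edges of neighbouring tops lie 1.5 to 2.5 mm apart. I put that down to edge trimming in the measurement, because the knob position leaves no room for real gaps.

**Other things on the bench:** The bottle, clock, watch and yellow cases looked unmoved in the last picture. I judged that by eye and did not measure them.

**Failed or disagreeing checks:** No check failed. The scene and side cameras disagreed by about 5 mm at the start, so I worked from the wrist camera's measurements instead.

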